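Close the open jar with a lid from the spring holder

TASK

One of the four amber jars in the aluminium rack is standing open. Take the top steel lid from the spring-loaded lid holder, so that the next one comes up in its place, and set it down flat over the open jar's mouth so that the mouth is fully covered. Put the lid down on the jar rather than dropping it, leave the jar upright in its place in the rack, and leave the other lids in the holder.

Things in the scene. Friction and masses are not known exactly. Their poses are not given: they have to be found in the camera images.
- lid_top: Top one of three equal loose steel lids stacked in the lid holder: flat round disc, 62 mm across, 16 mm tall, upright rim, black seal round its lower edge, flat underside without skirt, 80 g. Origin: centre of its underside, z up. It stands 11 mm proud of the guide posts; grip it across the rim from above, fingertips 8 to 12 mm below its upper face so as not to take the lid beneath too.
- lid_next: The second lid of the stack, the same in every way, directly under the top one. Origin: centre of its underside (at first 16 mm below the top lid's), z up. When the top lid is taken off, the spring lifts it 16 mm into the top lid's place.
- holder: Spring lid holder, fixed: aluminium foot 100 x 100 x 20 mm, soft spring platform (49 N/m, yields up to 12 mm) with three lids, four blue 8 mm guide posts 76 mm high at x +-32.5, y +-18.5 mm in its frame, 1.5 to 2.5 mm clear of the lids: the sides towards +y and -y are open for fingers. Top lid's upper face: 87 mm above the shelf. Origin: centre of the foot's underside, z up.
- jar_open: The only open jar of four amber glass jars in the low aluminium rack; the others have black screw caps, tops as high as its mouth. 68 mm across, 112 mm tall, neck 44 mm outside, mouth 36 mm inside, 0.3 kg. Loose in a rack pocket (walls 32 mm high, floor 5 mm above the shelf, about 5 mm play or more; jars about 95 mm apart). Origin: centre of its underside, z up; the mouth is 112 mm above.
There are look-alikes about, which are no part of the job. Leave any pink, turquoise or yellow look-alike of the lid_next alone.

How it is judged (in metres and radians):
On the way:
1. the top lid is lifted clear of the holder and the next lid has come up into its place (z of lid_top in the frame of holder above 0.1 m and horizontal distance between lid_next and holder below 0.012 m and z of lid_next in the frame of holder between 0.063 and 0.08 m), for 0.1 s.
At the end, for the whole second after the job is handed in: The lid rests still and level (7 degrees) on the open jar, centred within 12 mm, let go; the jar is upright, within 30 mm of its start; the next lid lies level (10 degrees) in the holder, centred within 12 mm, its underside raised to 63-80 mm above the shelf (horizontal distance between lid_top and jar_open below 0.012 m and z of lid_top in the frame of jar_open between 0.107 and 0.117 m and angle between each of lid_top, jar_open's own z axis and vertical below 0.12 rad and distance of jar_open from where it was at the start of the episode below 0.03 m and linear speed of each of lid_top, jar_open below 0.02 m/s and angle between lid_next's own z axis and vertical below 0.17 rad and horizontal distance between lid_next and holder below 0.012 m and z of lid_next in the frame of holder between 0.063 and 0.08 m); the robot touches nothing.
It fails at once if the lid is let go more than 15 mm above the jar's mouth (horizontal distance between lid_top and jar_open below 0.05 m and z of lid_top in the frame of jar_open above 0.127 m and contact force between the fingers and lid_top below 0.02 N).
It fails at once if the open jar is tipped over 20 degrees (angle between jar_open's own z axis and vertical above 0.35 rad).
It also fails if it takes over 35 s, if anything falls off the work surface, if the arm or the gripper's body presses on something with over 40 N, if the wrist force passes 120 N, or if a joint passes its speed limit or range.

ROBOT

A 6-joint arm with a two-finger parallel gripper is mounted at the origin on the work surface. World frame = base frame: x ahead of the robot, y to its left, z up, the work surface at z = 0. Lengths are in mm, angles in rad, forces in N, time in s.
With the tool pointing down it reaches from about 275 to 825 mm from the base axis. Payload 4.9 kg.
Tool frame: the origin (TCP) lies at the very end of the fingers, on their centre line; the grasp point (between the pads) lies 19 mm behind it; z points along the fingers, y is the direction in which the jaws open and shut (so a half turn about z gives the same grasp; the last joint's range is limited). The gripper opens to 85 mm and grips with 20 to 120 N. Pads are 22 mm wide; open, the fingers measure 114 mm over their backs; the gripper's body (76 mm by 85 mm) begins 54 mm behind the grasp point. The pads swing forward as they close: fully open they stand 13 mm farther back than shut.
Start: joints at [1.011, 0.326, -0.193, 1.052, 0, 1.437], TCP at [227.174, 500.91, 231.281] pointing down, gripper open.
Joint ranges: [-2.65, 2.65], [-0.97, 1.79], [-1.3, 1.35], [-1.93, 2.1], [-1.47, 1.37], [-3.14, 3.14]. Speed limits (rad/s): [2.57, 2.57, 3.14, 3.14, 3.14, 3.14].

INTERFACE

Orientations are given as [roll, pitch, yaw] about the fixed x, y, z axes, in that order (R = Rz(yaw) Ry(pitch) Rx(roll)).
In Python, from bench import bot, solve_ik, imaging gives the robot as it stands. Calls block until the motion is done:
- bot.move_ptp(position, orientation): joint-space move of the TCP to a pose.
- bot.movel(position, rot=None, max_speed=150, threshold=None): straight line of the TCP; rot=None keeps the orientation; max_speed is the mean speed in mm/s. With threshold (N) it stops when the force on the tool has changed by that much, and returns True; else False.
- bot.move_j(angles): joint-space move.
- bot.grip(opening, effort=None): opening from 0.0 (shut) to 1.0 (fully open); effort is the grip in N (None keeps the last); returns when the fingers have stopped.
- bot.dwell(seconds).
- solve_ik(position, orientation): joint angles nearest the present ones, or None.
- bot.get_state(): the state.
- imaging.capture(name): name is "scene" or "top"; returns the picture (480x640x3 uint8, blue, green, red); there is no depth.
- imaging.camera_model(name): a dict with "K" (3x3 intrinsics, pixels), "position" and "rotation" of the camera in the world. Camera axes: x right, y up, looking along -z (the intrinsics and any distortion apply to the point x, -y, -z); pixel columns grow to the right and rows downward; lengths in mm; the calibration is good to about 2 mm. A picture is of the moment at which its call begins. camera_model takes no time and is no camera call.
A pose or a line that the arm cannot do raises bot.IKError and nothing moves.
- bot.sign_off(): hands the job in, once; it reports no verdict.
The state is a dict: "t": time; "qpos": joint angles; "joint_velocities": joint speeds; "effort": joint torques, N m; "tcp_pos": TCP position; "orientation": TCP orientation; "contact_force": force on the tool from outside, world axes, zero at the start; "wrist_torque": the same for the moment, N m; "opening": opening from 0.0 (shut) to 1.0 (fully open).
Only numpy, scipy, OpenCV 4.12 (cv2) and the standard library are available. Lean on these libraries where they do the work, as an engineer would, in place of code of your own. Each camera call takes 0.05 s, during which the arm holds its last target. There are 200 camera calls.

## Working session

There is one attempt and no reset: what is moved stays moved. The work goes in short steps, each a Python script; the robot and the scene stay as the last script left them, time stands still between calls to the robot, and variables do not carry over. Pictures are saved under pics/ and viewed, about 8 in all and at most 12, crops included, and the job is handed in when it is done.

```bash
ls; mkdir -p pics
python3 - <<'E'
from bench import bot, imaging
import cv2
for n in("scene","top"):
    cv2.imwrite(f"pics/{n}0.png",imaging.capture(n)); m=imaging.camera_model(n); print(n,m)
print(bot.get_state())
E
```

```text
pics
scene {'K': array([[518.26816762,   0.        , 326.70553518],
       [  0.        , 518.26816762, 240.47107039],
       [  0.        ,   0.        ,   1.        ]]), 'position': array([ 855.57017911, -421.35164006,  539.6008629 ]), 'rotation': array([0.98061304, 0.0067741 , 0.557875  ])}
top {'K': array([[525.80419733,   0.        , 313.94569305],
       [  0.        , 525.80419733, 240.52116775],
       [  0.        ,   0.        ,   1.        ]]), 'position': array([366.56764076, 155.31174111, 863.05902029]), 'rotation': array([ 0.17242377,  0.04705456, -1.57273682])}
{'t': 0.1, 'qpos': array([ 1.01079217e+00,  3.26871902e-01, -1.93466263e-01,  1.05201079e+00,
        7.79870610e-06,  1.43663028e+00]), 'joint_velocities': array([ 0.0013506 , -0.00157507,  0.00186083, -0.00015006,  0.0001119 ,
       -0.00119955]), 'effort': array([ 1.30916913e-03, -4.44239187e+01,  2.63037890e+01,  7.86139484e-03,
        5.98966338e-06, -3.87545654e-06]), 'tcp_pos': array([226.89042056, 500.45384407, 230.58566763]), 'orientation': array([-3.14005502e+00, -2.15413967e-04,  2.71575437e+00]), 'contact_force': array([-0.27844058,  0.14949206, -0.32417146]), 'wrist_torque': array([0.03822294, 0.0279998 , 0.00558847]), 'opening': 0.9964152903242012}
```

View pics/scene0.png

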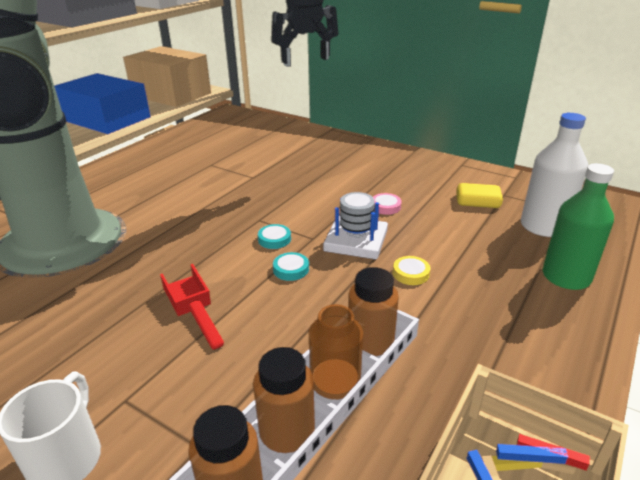

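View pics/top0.png

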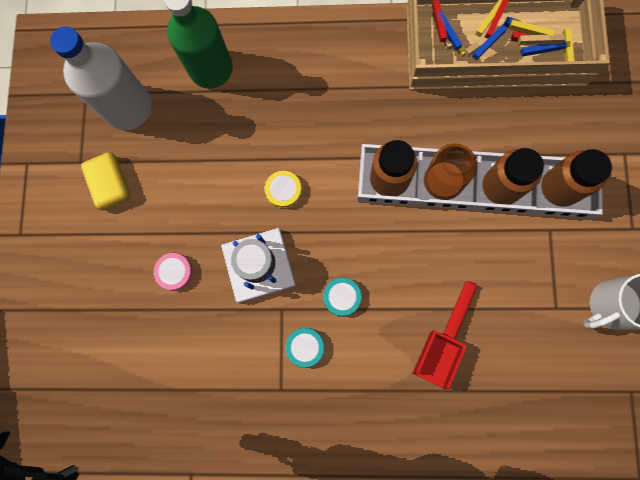

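Both views agree. The holder with its stack is at top(252,260) / scene(357,202). Look-alike lids lie on the table at top: pink (172,271), turquoise (342,296) and (305,347), yellow (283,188). The stack in the holder is the one I want. The only jar without a black cap is at top(458,158) / scene(339,318); the capped jars are at top (397,158), (523,166), (590,168).

```bash
cat > h.py <<'E'
import numpy as np, cv2
from scipy.spatial.transform import Rotation as R
from bench import bot, imaging, solve_ik
def ray(n,uv):
    m=imaging.camera_model(n); d=np.linalg.inv(m["K"])@[uv[0],uv[1],1.]
    return m["position"], R.from_euler("xyz",m["rotation"]).apply([d[0],-d[1],-d[2]])
def onz(n,uv,z):
    p,d=ray(n,uv); return p+d*(z-p[2])/d[2]
def tri(a,b):
    A=0;B=0
    for n,uv in(("top",a),("scene",b)):
        p,d=ray(n,uv); d/=np.linalg.norm(d); M=np.eye(3)-np.outer(d,d); A=A+M; B=B+M@p
    return np.linalg.solve(A,B)
def crop(n,c,w,h,k,name,im=None):
    im=imaging.capture(n) if im is None else im
    x,y=c[0]-w//2,c[1]-h//2
    return cv2.resize(im[y:y+h,x:x+w],None,fx=k,fy=k,interpolation=cv2.INTER_CUBIC)
E
python3 - <<'E'
from h import *
T=cv2.imread("pics/top0.png");S=cv2.imread("pics/scene0.png")
f=lambda n,c,im: crop(n,c,100,75,4,"",im)
cv2.imwrite("pics/c1.png",np.vstack([np.hstack([f("top",(252,262),T),f("top",(455,170),T)]),np.hstack([f("scene",(357,215),S),f("scene",(339,325),S)])]))
for n,im,(x0,y0,x1,y1) in(("top",T,(215,225,300,305)),("scene",S,(320,185,395,260))):
    hsv=cv2.cvtColor(im,cv2.COLOR_BGR2HSV); m=cv2.inRange(hsv,(100,120,40),(130,255,255)); 
    k=np.zeros_like(m);k[y0:y1,x0:x1]=m[y0:y1,x0:x1]
    _,_,st,ce=cv2.connectedComponentsWithStats(k)
    print(n,st[1:].tolist(),ce[1:].round(1).tolist())
E
```

```text
top [[256, 234, 9, 9, 35], [233, 241, 5, 5, 19], [267, 274, 9, 9, 44], [244, 282, 10, 7, 42]] [[259.6, 237.9], [234.8, 243.2], [271.0, 278.0], [248.4, 285.1]]
scene [[369, 203, 9, 37, 171], [335, 208, 4, 27, 67], [347, 230, 19, 3, 28]] [[373.6, 220.3], [336.7, 220.5], [356.0, 231.3]]
```

View pics/c1.png

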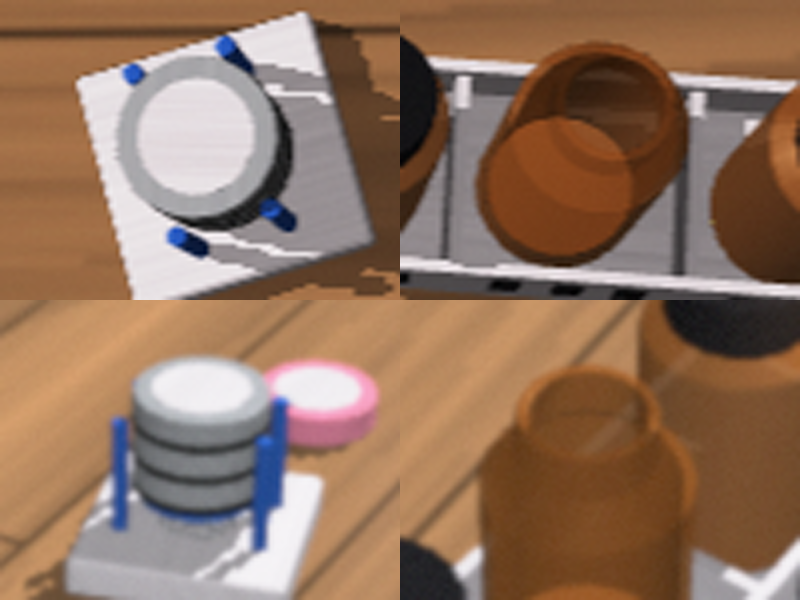

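Run:
```python
from h import *
o=-.375
L=(251.2+o,259.2+o);Ls=(357.3+o,199.7+o);J=(458.7+o,159.7+o);Js=(336.2+o,316+o)
print("lid",onz("top",L,87),onz("scene",Ls,87),tri(L,Ls))
print("jar",onz("top",J,117),onz("scene",Js,117),tri(J,Js))
P=[onz("top",(u+o,v+o),76)[:2] for u,v in((259,236.5),(235.5,243.2),(269.5,277),(246.2,284.2))]
P=np.array(P);print(P,P.mean(0))
x=(P[0]+P[1]-P[2]-P[3]);y=(P[1]+P[3]-P[0]-P[2])
print("yawx",np.arctan2(x[1],x[0]),"yawy-90",np.arctan2(y[1],y[0])-np.pi/2,np.linalg.norm(x)/2,np.linalg.norm(y)/2)
```

```text
lid [475.04447711 286.38954119  87.        ] [471.52334064 289.86885201  87.        ] [474.27999965 285.63802343  89.93422982]
jar [615.05999284 -21.35186029 117.        ] [614.60674828 -19.84990683 117.        ] [614.96319466 -20.96623674 117.96969226]
[[511.55089297 276.88305051]
 [501.50389957 312.9111235 ]
 [449.238757   259.93116584]
 [438.58306291 295.12761158]] [475.21915311 286.21323786]
yawx 0.27056473577686385 yawy-90 0.2828734791472276 64.9804686248364 37.08616095837421
```

Lid and holder agree to about 1 mm: centre (474.8, 286.3), yaw 0.276. The jar mouth is at (615, -21). Next I hover over the stack and check how far back the fingertips sit.

Run:
```python
from h import *
for p,y in(((474.8,286.3,120),.276),((474.8,286.3,120),.276-np.pi),((615,-21,160),.276),((615,-21,160),.276-np.pi),((615,-21,160),1.57),((615,-21,160),-1.57)):
    print(p,y,solve_ik(list(p),[np.pi,0,y]))
bot.grip(0.8,40)
q=solve_ik([474.8,286.3,130],[np.pi,0,.276-np.pi]); q2=solve_ik([474.8,286.3,130],[np.pi,0,.276])
y=min([(abs(a[5]),yy) for a,yy in((q,.276-np.pi),(q2,.276)) if a is not None])[1]
print(y); bot.move_ptp([474.8,286.3,130],[np.pi,0,y])
s=bot.get_state();print(s["t"],s["tcp_pos"],s["orientation"],s["opening"],s["contact_force"])
T=imaging.capture("top");S=imaging.capture("scene");cv2.imwrite("pics/T1.png",T);cv2.imwrite("pics/S1.png",S)
f=lambda n,c,im: crop(n,c,100,130,4,"",im)
cv2.imwrite("pics/c2.png",np.hstack([f("top",(252,255),T),f("scene",(357,185),S)]))
m=imaging.camera_model("scene");Rm=R.from_euler("xyz",m["rotation"]).inv()
c=Rm.apply(s["tcp_pos"]-m["position"]);print("tcp px scene",m["K"]@[c[0]/-c[2],c[1]/c[2],1])
```

```text
(474.8, 286.3, 120) 0.276 [ 0.4094759   0.43290967 -0.3392459   0.79864075  0.         -3.00811675]
(474.8, 286.3, 120) -2.8655926535897933 [ 0.4094759   0.43290967 -0.3392459   0.79864075  0.          0.1334759 ]
(615, -21, 160) 0.276 [-0.15402519  0.49798448 -0.11717264  0.9556392   0.          2.71156747]
(615, -21, 160) -2.8655926535897933 [-0.15402519  0.49798448 -0.11717264  0.9556392   0.         -0.43002519]
(615, -21, 160) 1.57 [-0.15402519  0.49798448 -0.11717264  0.9556392   0.          1.41756747]
(615, -21, 160) -1.57 [-0.15402519  0.49798448 -0.11717264  0.9556392   0.         -1.72561784]
-2.8655926535897933
1.7083 [474.64036424 286.86106833 130.27336529] [ 3.14115694e+00  3.12996519e-04 -2.86538400e+00] 0.804961093187671 [-0.46531442 -0.37708248 -0.07707294]
tcp px scene [358.29664424 178.57357711   1.        ]
```

View pics/c2.png

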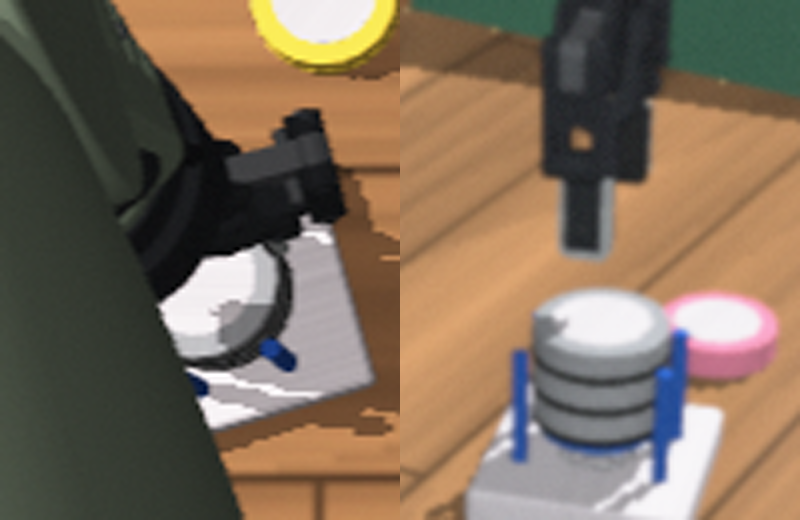

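Run:
```python
from h import *
p,d=ray("scene",(352.9,183.6))
for r in(34,42,48):
    c=np.array([474.6,286.9])+r*np.array([.2725,-.962])
    n=d[:2]/np.linalg.norm(d[:2]); k=n@(c-p[:2])/np.linalg.norm(d[:2]); q=p+k*d
    print(r,c,q)
```

```text
34 [483.865 254.192] [482.66903535 253.53117923 137.5924592 ]
42 [486.045 246.496] [486.43668521 246.71242255 141.65419764]
48 [487.68  240.724] [489.26242261 241.59835505 144.70050146]
```

Run:
```python
from h import *
print(bot.movel([474.8,286.3,69],max_speed=60,threshold=12))
bot.grip(0.0,40)
s=bot.get_state();print(s["t"],s["tcp_pos"],s["opening"],s["contact_force"])
S=imaging.capture("scene");f=lambda n,c,im: crop(n,c,100,130,4,"",im)
print(bot.movel([474.8,286.3,82],max_speed=40))
S2=imaging.capture("scene")
print(bot.movel([474.8,286.3,170],max_speed=100)); bot.dwell(.2)
S3=imaging.capture("scene")
cv2.imwrite("pics/c3.png",np.hstack([crop("",(357,190),66,130,4,"",i) for i in(S,S2,S3)]))
s=bot.get_state();print(s["t"],s["tcp_pos"],s["opening"],s["contact_force"])
```

```text
False
3.2 [475.14493882 286.46632556  69.39226603] 0.7045249872946968 [-0.23925297 -0.50064249 -0.046836  ]
False
False
5.0583 [474.49667926 286.15612195 169.4396826 ] 0.7102374284643699 [-0.37841937 -0.18871105 -1.22959632]
```

View pics/c3.png

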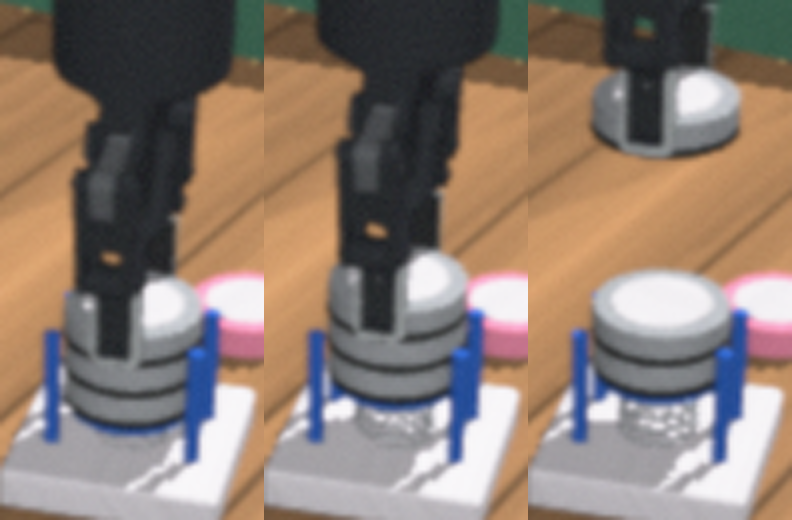

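One lid lifted cleanly and held level. The next lid rose into its place. Carrying it to the jar.

Run:
```python
from h import *
bot.move_ptp([615,-21,170],[np.pi,0,-1.57]); bot.movel([615,-21,128],max_speed=80); bot.dwell(.3)
s=bot.get_state();print(s["t"],s["tcp_pos"],s["opening"],s["contact_force"])
S1=imaging.capture("scene")
print(bot.movel([615,-21,111],max_speed=15,threshold=3))
s=bot.get_state();print(s["t"],s["tcp_pos"],s["opening"],s["contact_force"])
S=imaging.capture("scene");T=imaging.capture("top")
cv2.imwrite("pics/c4.png",np.hstack([crop("",(339,315),90,130,3,"",S1),crop("",(339,315),90,130,3,"",S),crop("",(455,170),75,130,3,"",T)]))
```

```text
7.6667 [615.33115104 -21.04388233 128.5065568 ] 0.7106287676995311 [-1.1590536  -0.15561023 -0.97540296]
True
8.5 [614.9147606  -21.00337549 116.12511442] 0.7025453619756233 [-0.19170296  0.2666033   4.1111856 ]
```

View pics/c4.png

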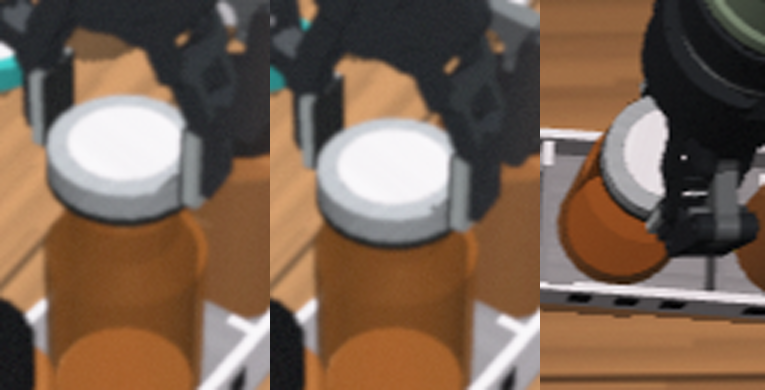

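Contact came at TCP z 116.1, where I expected it, with the lid seated on the mouth. Releasing in small steps, then withdrawing straight up.

Run:
```python
from h import *
for o in(.74,.8,.92): bot.grip(o)
s=bot.get_state();print(s["t"],s["opening"],s["contact_force"])
bot.movel([615,-21,240],max_speed=80)
bot.move_ptp([400,-150,300],[np.pi,0,-1.57]);bot.dwell(.3)
s=bot.get_state();print(s["t"],s["tcp_pos"],s["contact_force"])
S=imaging.capture("scene");T=imaging.capture("top")
f=lambda c,im: crop("",c,100,75,4,"",im)
cv2.imwrite("pics/c5.png",np.vstack([np.hstack([f((252,262),T),f((455,170),T)]),np.hstack([f((357,215),S),f((339,325),S)])]))
```

```text
9.3083 0.9178559424215761 [0.41632913 0.12321015 0.22644219]
12.325 [ 400.5227389 -149.6609305  299.5668899] [ 0.75394451 -0.47716087  0.50070577]
```

View pics/c5.png

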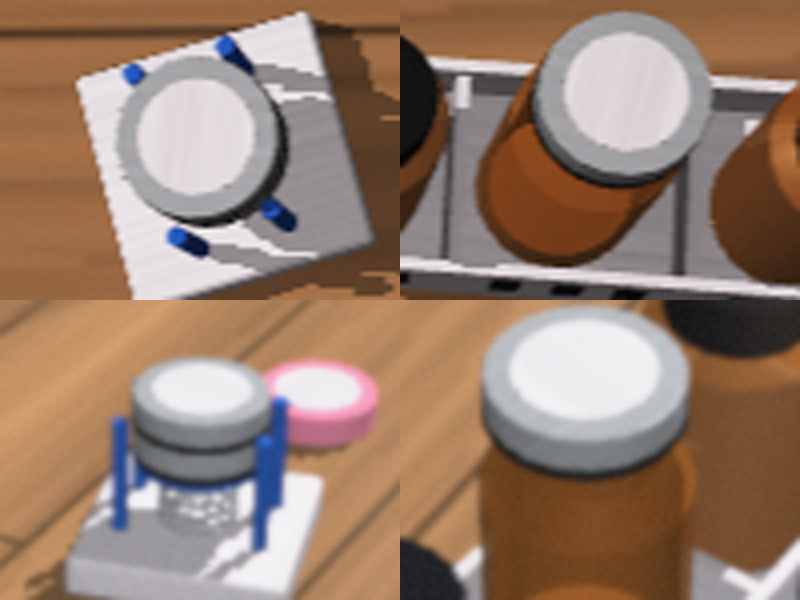

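Run:
```python
from h import *
print(onz("top",(460.4,156.9),133),onz("top",(250.8,259.1),87))
bot.sign_off()
```

```text
[613.2965611  -20.67266494 133.        ] [474.62875979 286.41945871  87.        ]
the job is handed in; nothing more can be done
```

The top lid is now on the open jar, and I handed the job in at about 12.4 s of the 35 s allowed; the sign-off gives no verdict.

**What I did:** I gripped the top lid across its rim from the holder's open sides and lifted it. The next lid came up into its place. I lowered the lid onto the jar until contact, at about 4 N of force, then opened the gripper in steps and moved the arm clear.

**Last checks, from the pictures:**
- **Lid on jar:** its centre is at (613.3, -20.7) mm against the mouth at (615, -21.4), so about 2 mm off. It looks level, and the mouth is fully covered.
- **Jar:** it looks upright and unmoved in its rack pocket.
- **Next lid:** its top lies at (474.6, 286.4), within about 1 mm of the holder's centre. It looks level and raised to the height the top lid had.

**Where the measurements disagreed:** the scene camera put the lid about 5 mm from the top camera's position. I relied on the top camera, which matched the guide posts. No check failed.

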